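Flip the refill tags of the game-piece bins

TASK

Each of the five bins of game pieces has a hinged tag, green on one face and red on the other, on the rail in front of it. With a fingertip, push over the tags that are wrong, so that only the two bins filled to the brim have their tags lying green face up and all the other tags lie red face up. Push the tags gently without pinching them, and do not shift or pick up the bins or anything else on the table.

Things in the scene. Friction and masses are not known exactly. Their poses are not given: they have to be found in the camera images.
- rail: Fixed wooden tag rail, board 76 x 444 x 12 mm; origin: centre of underside, y along the row, x across to the bins. Cheeks 50 mm high at y = +-216 mm carry a 6 mm hinge rod at x = 0, 34 mm above the table, and two 8 mm rest rods at x = +-20, 36 mm high. Five tags at y = 168, 84, 0, -84, -168 mm; which tag is where varies. Bins stand in line with them at x = 168 mm, front walls at x = 113 mm.
- tag_1 (a joint): Hinge, rad, of a smooth white plastic tag, green on one face, red on the other. 0 = upright; +1.1 = stop, leaning to the bins, green face up; -1.1 = stop, leaning to the robot, red face up. It swings freely: once pushed up past upright it falls to the other stop and stays.
- tag_1_axis (a point): Point on the hinge rod at the middle of tag_1's width, 34 mm above the table; its bin's centre is 168 mm beyond it along rail +x. The tag is 58 mm wide along the rod, 5 mm thick, 20 to 45 g; its free edge is a freely turning 8 mm roller centred 60 mm from the rod axis, 61 mm above the table at either stop, with open space below it and a lane 55 mm wide between it and the bins.
- tag_2 (a joint): Same as tag_1, for another tag on the rail.
- tag_2_axis (a point): Point on the hinge rod at the middle of tag_2's width; the tag has the sizes of tag_1 and its own bin 168 mm beyond.
- tag_3 (a joint): Same as tag_1, for another tag on the rail.
- tag_3_axis (a point): Point on the hinge rod at the middle of tag_3's width; the tag has the sizes of tag_1 and its own bin 168 mm beyond.
- tag_4 (a joint): Same as tag_1, for another tag on the rail.
- tag_4_axis (a point): Point on the hinge rod at the middle of tag_4's width; the tag has the sizes of tag_1 and its own bin 168 mm beyond.
- tag_5 (a joint): Same as tag_1, for another tag on the rail.
- tag_5_axis (a point): Point on the hinge rod at the middle of tag_5's width; the tag has the sizes of tag_1 and its own bin 168 mm beyond.
- bin_full_cards: Loose white plastic bin, 110 deep (x) x 76 wide (y) x 62 mm high, full to the brim with wooden cards filed upright. FULL. Origin at the centre of its underside. The places of the five bins vary; each belongs to the tag straight in front of it on the robot's side. Not to be shifted.
- bin_few_cards: Loose white plastic bin, 110 deep (x) x 76 wide (y) x 62 mm high, only two wooden cards lying on its floor. NOT full. Origin at the centre of its underside. The places of the five bins vary; each belongs to the tag straight in front of it on the robot's side. Not to be shifted.
- bin_full_blocks: Loose white plastic bin, 110 deep (x) x 76 wide (y) x 62 mm high, full to the brim with yellow, blue, orange and white toy bricks. FULL. Origin at the centre of its underside. The places of the five bins vary; each belongs to the tag straight in front of it on the robot's side. Not to be shifted.
- bin_few_blocks: Loose white plastic bin, 110 deep (x) x 76 wide (y) x 62 mm high, only three toy bricks on its floor. NOT full. Origin at the centre of its underside. The places of the five bins vary; each belongs to the tag straight in front of it on the robot's side. Not to be shifted.
- bin_empty: Loose white plastic bin, 110 deep (x) x 76 wide (y) x 62 mm high, empty. NOT full. Origin at the centre of its underside. The places of the five bins vary; each belongs to the tag straight in front of it on the robot's side. Not to be shifted.
- mug: Blue mug, 76 mm across, 85 mm high, handle on its +y side, loose, on the robot's side of the rail; leave it. Origin: centre of underside.
- card_pile: Pile of five wooden cards, 82 x 58 x 30 mm, loose (one piece), on the robot's side of the rail; leave it. Origin: centre of underside.
- pump_bottle: White and blue pump bottle, 64 mm across, 158 mm high, loose, standing past the rail's -y end; leave it. Origin: centre of underside.
- tissue_box: Tissue box 120 x 240 x 60 mm (with the tissue 86 mm high), loose, far left; leave it. Origin: centre of underside.
- glasses_case: Black spectacle case 155 x 55 x 30 mm, loose, to the left; leave it. Origin: centre of underside.
- ring_stacker: Peg with coloured rings, 68 mm across, 108 mm high, loose, to the right; leave it. Origin: centre of underside.

How it is judged:
By the outcome, as a careful person would: the job done as asked, in the order asked, and still so for the second after the job is handed in, with the robot touching nothing.
It also fails if it takes over 58 s, if anything falls off the work surface, if the arm or the gripper's body presses on something with over 40 N, if the wrist force passes 120 N, or if a joint passes its speed limit or range.

ROBOT

A 6-joint arm with a two-finger parallel gripper is mounted at the origin on the work surface. World frame = base frame: x ahead of the robot, y to its left, z up, the work surface at z = 0. Lengths are in m, angles in rad, forces in N, time in s.
With the tool pointing down it reaches from about 0.275 to 1 m from the base axis. Payload 8.4 kg.
Tool frame: the origin (TCP) lies midway between the tips of the shut fingers; the grasp point (between the pads) lies 19 mm behind it (manip.pinch_z is the distance from the TCP to the grasp point, in m); z points along the fingers, y is the line along which they close (so a half turn about z gives the same grasp; the last joint's range is limited). The gripper opens to 85 mm and grips with 20 to 120 N. Pads are 22 mm wide; open, the fingers measure 114 mm over their backs; the gripper's body (76 mm by 85 mm) begins 54 mm behind the grasp point. The pads swing forward as they close: fully open they stand 13 mm farther back than shut.
Start: joints at [-0.002, 0.353, 1.633, -0, 1.155, -0.002], TCP at [0.625, -0, 0.231] pointing down, gripper open.
Joint ranges: [-2.63, 2.63], [-0.92, 2.1], [0.06, 2.66], [-1.3, 4.44], [0, 2.69], [-3.02, 3.02]. Speed limits (rad/s): [2.22, 2.22, 2.79, 3.14, 3.14, 3.14].

INTERFACE

Orientations are given as a unit quaternion [x, y, z, w].
In Python, from cell import manip gives the robot as it stands. The module is installed in compiled form; this text tells all that it offers.
- The arm moves only by the tool move_arm, never from a script. Its argument "motion" is a list of rows, each an object with "slide": the shift along the tool's x, y, z scaled (see below), a list of three; "spin": the turn about the tool's z scaled (see below). A call has 1 to 12 rows; each row is the pose to reach, as a shift and turn from the pose commanded when the call began, along the tool's axes at that moment, turning the shorter way round; what a row does not reach only later rows make up. The controller multiplies each number of a shift by 25 cm and each number of a turn by pi rad. A row lasts 1/12 s, in which the tool goes at most 41.7 mm and 7.16 degrees, less where a joint would pass 70% of its speed; a pose out of reach is approached as far as the arm can. A call with a number of a shift or a turn outside -1 to 1 is refused whole. A call with a gripper value outside its range is refused whole. "jaw" is the finger opening in mm, from 0 to 85.4, set as the call begins (left out, the last holds). The fingers move at their own pace and stop on an object; "squeeze" is the grip in N (left out, the last holds). Time passes only in rows, so rows that repeat a pose let the fingers close. It gives the time, the measured TCP pose, the force, the opening and the grip force at its end, in the units of the state.
- manip.get_state(): the state, without advancing time (a new reading comes with each control period).
- manip.snapshot(name): name is "scene" or "side" or "wrist"; returns the picture (384x512x3 uint8, red, green, blue); there is no depth.
- manip.calibration(name): a dict with "camera_matrix" (3x3 intrinsics, pixels), "extrinsics" (4x4, takes a point from world to camera coordinates). Camera axes: x right, y up, looking along -z (the intrinsics and any distortion apply to the point x, -y, -z); pixel columns grow to the right and rows downward; lengths in m; the calibration is good to about 2 mm. The wrist camera is an equidistant fisheye: a pixel r from the principal point sees the ray r / f radians off the axis. A picture is of the moment at which its call begins: read the wrist's pose just before it. calibration takes no time and is no camera call; for the wrist camera it gives the pose at the moment of the call.
- manip.job_done(): hands the job in; it is judged then, once.
The state is a dict: "t": time; "qpos": joint angles; "dq": joint speeds; "joint_torque": joint torques, N m; "tool_pos": TCP position; "orientation": TCP orientation; "wrist_force": force on the tool from outside, world axes, zero at the start; "wrist_torque": the same for the moment, N m; "finger_gap": finger opening in m; "gripper_force": force on a finger pad.
Only numpy, scipy, OpenCV 4.12 (cv2) and the standard library are available. Lean on these libraries where they do the work, as an engineer would, in place of code of your own. Each camera call takes 0.05 s, during which the arm holds its last target. There are 200 camera calls.

## Working session

There is one attempt and no reset: what is moved stays moved. The work goes in short steps, Python scripts to look and compute and a tool call to move; the robot and the scene stay as the last step left them, time stands still between calls to the robot, and variables do not carry over. Pictures are saved under pics/ and viewed, at most 10 in all, crops included, and the job is handed in when it is done.

Besides the shell and the picture viewer there is one more tool, called after "Call:" in YAML: its name, and indented under it one key for each argument. move_arm: Moves the arm, as the interface text tells. Its arguments: {"type":"object","properties":{"motion":{"type":"array","items":{"type":"object","properties":{"slide":{"type":"array","items":{"type":"number","minimum":-1,"maximum":1}},"spin":{"type":"number","minimum":-1,"maximum":1}}}},"jaw":{"type":"number"},"squeeze":{"type":"number"}},"required":["motion"]}

```bash
mkdir -p pics
python3 - <<'E'
from cell import manip
import cv2,numpy as np
for n in ("scene","side"):
    im=manip.snapshot(n); cv2.imwrite(f"pics/{n}0.png",im[:,:,::-1])
    c=manip.calibration(n); print(n,np.round(c["camera_matrix"],1).tolist(),np.round(c["extrinsics"],3).tolist(),[k for k in c])
s=manip.get_state();print(s)
E
```

```text
scene [[362.4, 0.0, 256.5], [0.0, 362.4, 193.0], [0.0, 0.0, 1.0]] [[0.659, 0.752, 0.005, -0.333], [-0.607, 0.529, 0.593, 0.3], [0.443, -0.394, 0.805, -1.579], [0.0, 0.0, 0.0, 1.0]] ['camera_matrix', 'extrinsics']
side [[487.6, 0.0, 253.3], [0.0, 487.6, 194.3], [0.0, 0.0, 1.0]] [[0.862, -0.508, -0.007, -0.46], [0.312, 0.519, 0.796, -0.186], [-0.401, -0.688, 0.605, -1.263], [0.0, 0.0, 0.0, 1.0]] ['camera_matrix', 'extrinsics']
{'t': 0.1, 'qpos': array([-2.38394993e-03,  3.53599950e-01,  1.63409829e+00,  1.90424550e-05,
        1.15519655e+00, -2.40261873e-03]), 'dq': array([-0.00145069, -0.00090695, -0.00196836, -0.00093816,  0.00192037,
       -0.00123844]), 'joint_torque': array([ 4.27485766e-04, -6.06356549e+01, -3.42817569e+01, -7.40920814e-05,
        3.91241178e-03, -4.99377973e-05]), 'tool_pos': array([6.24549441e-01, 1.70771965e-05, 2.30607116e-01]), 'orientation': array([ 7.07102753e-01,  7.07110510e-01, -4.53098804e-04, -4.67617665e-04]), 'wrist_force': array([-0.43611762,  0.58718926,  0.47689932]), 'wrist_torque': array([-0.00493993, -0.01163384, -0.0167504 ]), 'gripper_force': 0.0, 'finger_gap': 0.0857339325269611}
```

View pics/scene0.png

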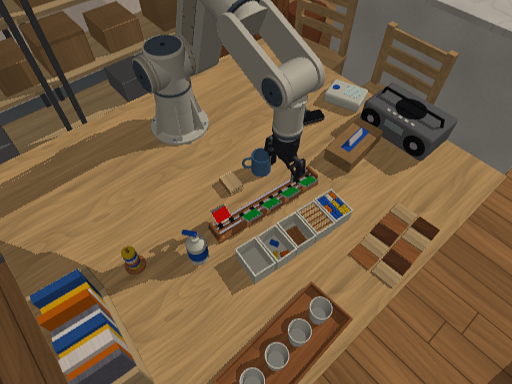

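View pics/side0.png

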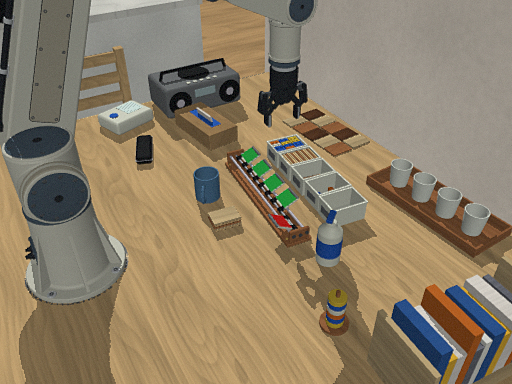

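The side view shows the bins from +y to −y as full blocks, full cards, few cards, few blocks and empty. Four tags look green (about 250,155 to 288,198) and one red (283,222). I'll zoom in and measure.

```bash
cat > h.py <<'E'
from cell import manip
import cv2,numpy as np
def ray(n,uv,z):
    c=manip.calibration(n);K=np.array(c["camera_matrix"]);E=np.array(c["extrinsics"])
    d=np.linalg.inv(K)@[uv[0],uv[1],1];d=d*[1,-1,-1]
    R=E[:3,:3];o=-R.T@E[:3,3];d=R.T@d
    return o+d*(z-o[2])/d[2]
def blobs(im,col,amin=25):
    h=cv2.cvtColor(im,cv2.COLOR_RGB2HSV)
    m=cv2.inRange(h,(45,120,50),(80,255,255)) if col=="green" else cv2.inRange(h,(0,200,120),(5,255,255))|cv2.inRange(h,(174,200,120),(180,255,255))
    n,l,s,c=cv2.connectedComponentsWithStats(m)
    return [(c[i],s[i,4]) for i in range(1,n) if s[i,4]>=amin]
def tags(n):
    im=manip.snapshot(n)
    for col in("green","red"):
        for c,a in blobs(im,col): print(n,col,np.round(c,1),a,np.round(ray(n,c,0.049),4)[:2])
    return im
E
python3 - <<'E'
from h import *
a=tags("scene");b=tags("side")
A=cv2.resize(a[155:285,190:370],None,fx=2.2,fy=2.2,interpolation=2);B=cv2.resize(b[125:250,200:380],None,fx=2.2,fy=2.2,interpolation=2)
h=max(len(A),len(B));P=lambda x:np.vstack([x,np.zeros((h-len(x),x.shape[1],3),np.uint8)])
cv2.imwrite("pics/z.png",np.hstack([P(A),P(B)])[:,:,::-1])
E
```

```text
scene green [307.3 180.4] 84 [0.6053 0.1611]
scene green [289.2 191.2] 90 [0.5969 0.0761]
scene green [270.7 202.2] 97 [ 0.5888 -0.007 ]
scene green [251.1 214.1] 106 [ 0.5811 -0.0914]
scene red [220.9 214.2] 171 [ 0.5132 -0.17  ]
side green [249.2 154.7] 138 [0.6149 0.164 ]
side green [260.4 167.7] 157 [0.6069 0.0806]
side green [272.5 182. ] 182 [ 0.5984 -0.0039]
side green [285.6 197.6] 201 [ 0.5899 -0.0883]
side red [280.5 220.3] 111 [ 0.5219 -0.1659]
```

View pics/z.png

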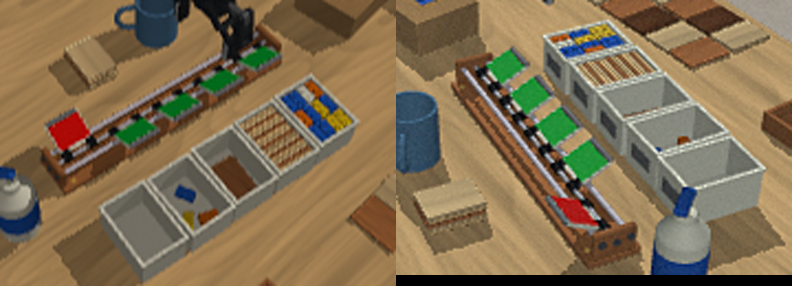

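Both views agree: the tags at places 3 and 4 (few cards, few blocks) are green and wrong. Places 1 and 2 are correctly green and place 5 correctly red. Next I'll triangulate.

Run:
```python
from h import *
G=[((307.3,180.4),(249.2,154.7)),((289.2,191.2),(260.4,167.7)),((270.7,202.2),(272.5,182.)),((251.1,214.1),(285.6,197.6)),((220.9,214.2),(280.5,220.3))]
P=[]
for a,b in G:
    zs=np.linspace(.03,.09,121);e=[np.linalg.norm(ray("scene",a,z)-ray("side",b,z)) for z in zs];z=zs[np.argmin(e)]
    P.append((ray("scene",a,z)+ray("side",b,z))/2);print(np.round(P[-1],4),round(min(e),4))
P=np.array(P);v=P[0]-P[3];yaw=np.arctan2(-v[0],v[1]);print("yaw",yaw,v)
c=(P[:4]).mean(0);r=np.array([np.cos(yaw),np.sin(yaw)]);print("dist green-red across",(P[3,:2]-P[4,:2])@r)
print(manip.pinch_z)
```

```text
[0.6089 0.1556 0.056 ] 0.0019
[0.6008 0.071  0.057 ] 0.0008
[ 0.5927 -0.0112  0.056 ] 0.002
[ 0.5847 -0.0948  0.0555] 0.0013
[ 0.5172 -0.1725  0.056 ] 0.0003
yaw -0.09666199127491953 [0.02427496 0.25034978 0.0005    ]
dist green-red across 0.0596101241128388
0.0187
```

Call:
move_arm:
  motion:
    - {"slide":[-0.066,0.092,0],"spin":0.2}
    - {"slide":[-0.066,0.092,0],"spin":0.2}
    - {"slide":[-0.066,0.092,0],"spin":0.2}
    - {"slide":[-0.066,0.092,0],"spin":0.2}
    - {"slide":[-0.066,0.092,0],"spin":0.2}
    - {"slide":[-0.066,0.092,0],"spin":0.3}
    - {"slide":[-0.066,0.092,0],"spin":0.4}
    - {"slide":[-0.066,0.092,0],"spin":0.4}
    - {"slide":[-0.066,0.092,0],"spin":0.4}
    - {"slide":[-0.066,0.092,0],"spin":0.4}
    - {"slide":[-0.066,0.092,0],"spin":0.4}
    - {"slide":[-0.066,0.092,0],"spin":0.4}
  jaw: 0

```text
t: 1.2
tool_pos: [0.6479, -0.0165, 0.2311]
orientation: [0.987, 0.158, -0.0, -0.0]
wrist_force: [-0.9, 0.2, -0.5]
finger_gap: -0.0002
gripper_force: 0.0
```

Call:
move_arm:
  motion:
    - {"slide":[0,0,0.1],"spin":0.131}
    - {"slide":[0,0,0.2],"spin":0.131}
    - {"slide":[0,0,0.3],"spin":0.131}
    - {"slide":[0,0,0.4],"spin":0.131}
    - {"slide":[0,0,0.4],"spin":0.131}
    - {"slide":[0,0,0.4],"spin":0.131}
    - {"slide":[0,0,0.4],"spin":0.131}

```text
t: 1.78
tool_pos: [0.6488, -0.0165, 0.1325]
orientation: [0.999, -0.047, 0.001, -0.0]
wrist_force: [0.3, -0.2, 0.8]
finger_gap: -0.0001
gripper_force: 0.0
```

Run:
```python
from h import *
from scipy.spatial.transform import Rotation as R
s=manip.get_state();print(s["t"],s["tool_pos"],s["finger_gap"],s["wrist_force"]);print(R.from_quat(s["orientation"]).as_matrix().round(4))
b=manip.snapshot("side");c=manip.snapshot("scene")
A=cv2.resize(c[130:280,180:340],None,fx=2.4,fy=2.4,interpolation=2);B=cv2.resize(b[80:230,210:370],None,fx=2.4,fy=2.4,interpolation=2)
cv2.imwrite("pics/z2.png",np.hstack([A,B])[:,:,::-1])
```

```text
1.7833 [ 0.64879452 -0.016497    0.13254648] -0.00012535908759957686 [ 0.33937203 -0.21240827  0.82609089]
[[ 9.956e-01 -9.370e-02  1.300e-03]
 [-9.370e-02 -9.956e-01 -0.000e+00]
 [ 1.300e-03 -1.000e-04 -1.000e+00]]
```

View pics/z2.png

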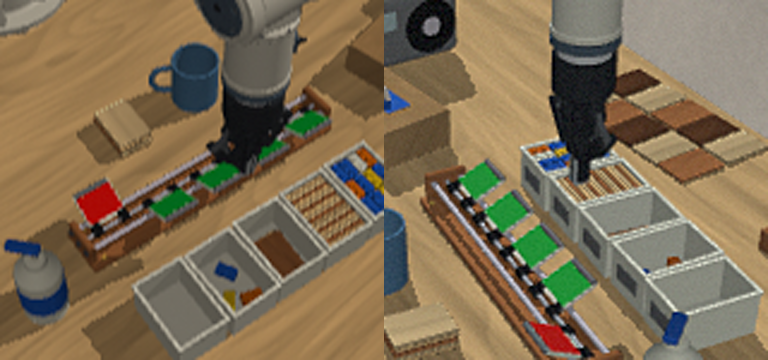

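The view is consistent: the shut fingers hang over the lane, and tags 3 and 4 are still green. Now I'll descend.

Call:
move_arm:
  motion:
    - {"slide":[0,0,0.06]}
    - {"slide":[0,0,0.12]}
    - {"slide":[0,0,0.18]}
    - {"slide":[0,0,0.24]}
    - {"slide":[0,0,0.3]}
    - {"slide":[0,0,0.34]}
    - {"slide":[0,0,0.34]}
    - {"slide":[0,0,0.34]}

```text
validation failed for argument at $.mo...
```

Run:
```python
from h import *
b=manip.snapshot("side");c=manip.snapshot("scene")
s=manip.get_state();print(s["tool_pos"],s["wrist_force"])
A=cv2.resize(c[150:260,210:330],None,fx=3.2,fy=3.2,interpolation=2);B=cv2.resize(b[110:220,220:340],None,fx=3.2,fy=3.2,interpolation=2)
cv2.imwrite("pics/z3.png",np.hstack([A,B])[:,:,::-1])
```

```text
[ 0.64898256 -0.01651603  0.13298746] [ 0.1960039  -0.36548242  0.27999253]
```

View pics/z3.png

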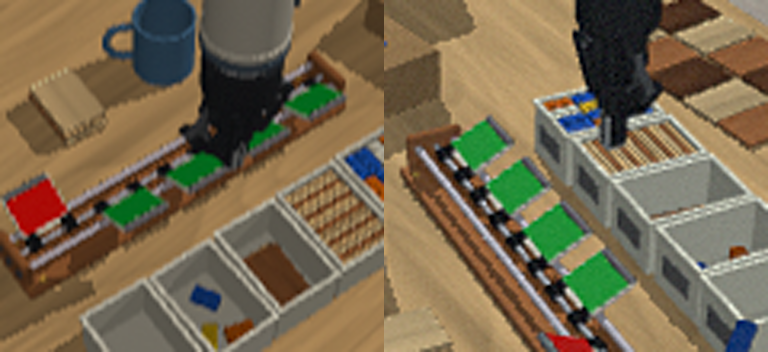

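Spin is required in each row, so that call was refused and the picture is unchanged. I'll repeat it with spin 0.

Call:
move_arm:
  motion:
    - {"slide":[0,0,0.06],"spin":0}
    - {"slide":[0,0,0.12],"spin":0}
    - {"slide":[0,0,0.18],"spin":0}
    - {"slide":[0,0,0.24],"spin":0}
    - {"slide":[0,0,0.3],"spin":0}
    - {"slide":[0,0,0.35],"spin":0}
    - {"slide":[0,0,0.35],"spin":0}
    - {"slide":[0,0,0.35],"spin":0}

```text
t: 2.65
tool_pos: [0.6479, -0.0165, 0.0438]
orientation: [0.999, -0.049, -0.0, 0.0]
wrist_force: [0.4, -0.5, 0.3]
finger_gap: 0.0001
gripper_force: 0.0
```

Run:
```python
from h import *
b=manip.snapshot("side");c=manip.snapshot("scene")
s=manip.get_state();print(s["tool_pos"],s["wrist_force"])
A=cv2.resize(c[150:260,210:330],None,fx=3.2,fy=3.2,interpolation=2);B=cv2.resize(b[110:220,220:340],None,fx=3.2,fy=3.2,interpolation=2)
cv2.imwrite("pics/z4.png",np.hstack([A,B])[:,:,::-1])
```

```text
[ 0.64876692 -0.01653523  0.04484838] [ 0.4584383   0.02570067 -0.30835155]
```

View pics/z4.png

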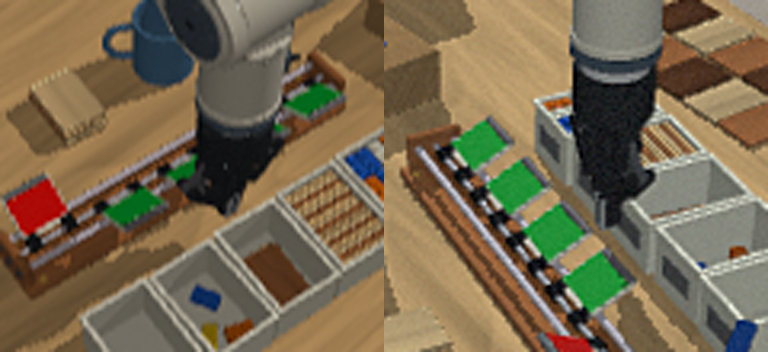

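The fingertip is in the lane in front of tag 3 with no contact. I'll push gently.

Call:
move_arm:
  motion:
    - {"slide":[-0.03,0,0],"spin":0}
    - {"slide":[-0.06,0,0],"spin":0}
    - {"slide":[-0.085,0,0],"spin":0}
    - {"slide":[-0.11,0,0],"spin":0}
    - {"slide":[-0.13,0,-0.01],"spin":0}
    - {"slide":[-0.15,0,-0.02],"spin":0}
    - {"slide":[-0.17,0,-0.03],"spin":0}
    - {"slide":[-0.19,0,-0.04],"spin":0}
    - {"slide":[-0.21,0,-0.05],"spin":0}
    - {"slide":[-0.23,0,-0.06],"spin":0}
    - {"slide":[-0.25,0,-0.07],"spin":0}
    - {"slide":[-0.26,0,-0.08],"spin":0}

```text
t: 3.75
tool_pos: [0.5824, -0.0101, 0.064]
orientation: [0.999, -0.049, -0.0, 0.0]
wrist_force: [-0.2, 0.5, 0.3]
finger_gap: -0.0002
gripper_force: 0.0
```

Call:
move_arm:
  motion:
    - {"slide":[-0.02,0,0],"spin":0}
    - {"slide":[-0.04,0,0],"spin":0}
    - {"slide":[-0.06,0,0],"spin":0}
    - {"slide":[-0.08,0,0],"spin":0}
    - {"slide":[-0.08,0,0],"spin":0}
    - {"slide":[-0.08,0,0],"spin":0}

```text
t: 4.25
tool_pos: [0.5631, -0.0082, 0.0637]
orientation: [0.999, -0.049, -0.0, 0.0]
wrist_force: [-0.5, -0.5, 1.0]
finger_gap: -0.0004
gripper_force: 0.0
```

Run:
```python
from h import *
tags("scene");b=tags("side")
```

```text
scene green [307.3 180.4] 84 [0.6053 0.1611]
scene green [289.3 191.2] 89 [0.597  0.0764]
scene green [251.1 214.1] 106 [ 0.5811 -0.0914]
scene red [259.2 195. ] 25 [ 0.5387 -0.0167]
scene red [220.3 214.3] 81 [ 0.5122 -0.1716]
side green [248.3 155. ] 118 [0.6115 0.1644]
side green [256.6 169.8] 58 [0.5908 0.0768]
side green [285.7 197.6] 200 [ 0.5901 -0.0884]
side red [255.4 184.9] 53 [0.547  0.0101]
```

Tag 3 is now red. I'll lift and cross to the lane at tag 4.

Call:
move_arm:
  motion:
    - {"slide":[0,0,-0.1],"spin":0}
    - {"slide":[0,0,-0.2],"spin":0}
    - {"slide":[0,0,-0.3],"spin":0}
    - {"slide":[0,0,-0.3],"spin":0}
    - {"slide":[0.06,0.06,-0.3],"spin":0}
    - {"slide":[0.12,0.12,-0.3],"spin":0}
    - {"slide":[0.18,0.18,-0.3],"spin":0}
    - {"slide":[0.24,0.24,-0.3],"spin":0}
    - {"slide":[0.3,0.3,-0.3],"spin":0}
    - {"slide":[0.34,0.336,-0.3],"spin":0}
    - {"slide":[0.34,0.336,-0.3],"spin":0}
    - {"slide":[0.34,0.336,-0.3],"spin":0}

```text
t: 5.35
tool_pos: [0.6397, -0.1003, 0.1381]
orientation: [0.999, -0.049, -0.0, -0.0]
wrist_force: [-0.1, 0.8, 0.6]
finger_gap: 0.0002
gripper_force: 0.0
```

Call:
move_arm:
  motion:
    - {"slide":[0,0,0.06],"spin":0}
    - {"slide":[0,0,0.12],"spin":0}
    - {"slide":[0,0,0.18],"spin":0}
    - {"slide":[0,0,0.24],"spin":0}
    - {"slide":[0,0,0.3],"spin":0}
    - {"slide":[0,0,0.34],"spin":0}
    - {"slide":[0,0,0.37],"spin":0}
    - {"slide":[0,0,0.37],"spin":0}
    - {"slide":[0,0,0.37],"spin":0}

```text
t: 6.1
tool_pos: [0.6396, -0.0997, 0.0463]
orientation: [0.999, -0.049, -0.0, -0.0]
wrist_force: [1.0, 0.1, -0.2]
finger_gap: -0.0002
gripper_force: 0.0
```

Call:
move_arm:
  motion:
    - {"slide":[-0.03,0,0],"spin":0}
    - {"slide":[-0.06,0,0],"spin":0}
    - {"slide":[-0.085,0,0],"spin":0}
    - {"slide":[-0.11,0,0],"spin":0}
    - {"slide":[-0.13,0,-0.01],"spin":0}
    - {"slide":[-0.15,0,-0.02],"spin":0}
    - {"slide":[-0.17,0,-0.03],"spin":0}
    - {"slide":[-0.19,0,-0.04],"spin":0}
    - {"slide":[-0.21,0,-0.05],"spin":0}
    - {"slide":[-0.23,0,-0.06],"spin":0}
    - {"slide":[-0.25,0,-0.07],"spin":0}
    - {"slide":[-0.26,0,-0.08],"spin":0}

```text
t: 7.1
tool_pos: [0.5743, -0.0937, 0.0665]
orientation: [0.999, -0.049, -0.0, -0.0]
wrist_force: [-0.7, -0.3, -0.2]
finger_gap: -0.0002
gripper_force: 0.0
```

Call:
move_arm:
  motion:
    - {"slide":[-0.02,0,0],"spin":0}
    - {"slide":[-0.04,0,0],"spin":0}
    - {"slide":[-0.06,0,0],"spin":0}
    - {"slide":[-0.08,0,0],"spin":0}
    - {"slide":[-0.08,0,0],"spin":0}
    - {"slide":[-0.08,0,0],"spin":0}

```text
t: 7.6
tool_pos: [0.5549, -0.0918, 0.0662]
orientation: [0.999, -0.049, -0.0, -0.0]
wrist_force: [0.5, -0.1, 0.2]
finger_gap: -0.0003
gripper_force: 0.0
```

Call:
move_arm:
  motion:
    - {"slide":[0,0,-0.1],"spin":0}
    - {"slide":[0,0,-0.2],"spin":0}
    - {"slide":[0,0,-0.3],"spin":0}
    - {"slide":[0,0,-0.4],"spin":0}
    - {"slide":[0,0,-0.5],"spin":0}
    - {"slide":[0,0,-0.6],"spin":0}
    - {"slide":[0,0,-0.7],"spin":0}
    - {"slide":[0,0,-0.8],"spin":0}
    - {"slide":[0,0,-0.9],"spin":0}
    - {"slide":[0,0,-0.9],"spin":0}
    - {"slide":[0,0,-0.9],"spin":0}

```text
t: 8.52
tool_pos: [0.5562, -0.092, 0.2927]
orientation: [0.999, -0.049, 0.002, 0.0]
wrist_force: [-1.0, 0.6, -0.6]
finger_gap: -0.0002
gripper_force: 0.0
```

Run:
```python
from h import *
c=tags("scene");b=tags("side")
A=cv2.resize(c[150:285,190:350],None,fx=2.4,fy=2.4,interpolation=2);B=cv2.resize(b[120:255,210:370],None,fx=2.4,fy=2.4,interpolation=2)
cv2.imwrite("pics/z5.png",np.hstack([A,B])[:,:,::-1])
```

```text
scene green [307.2 180.4] 83 [0.6051 0.1607]
scene green [289.2 191.2] 90 [0.5969 0.0761]
scene red [260.7 191.3] 150 [ 0.5299 -0.0016]
scene red [241.3 202.4] 160 [ 0.5215 -0.0855]
scene red [220.9 214.2] 172 [ 0.5132 -0.1698]
side green [249.2 154.7] 139 [0.6148 0.1642]
side green [260.4 167.8] 156 [0.6067 0.0803]
side red [254.2 186.9] 84 [0.5386 0.003 ]
side red [267. 203.] 96 [ 0.5305 -0.0822]
side red [280.4 220.3] 112 [ 0.5219 -0.1656]
```

View pics/z5.png

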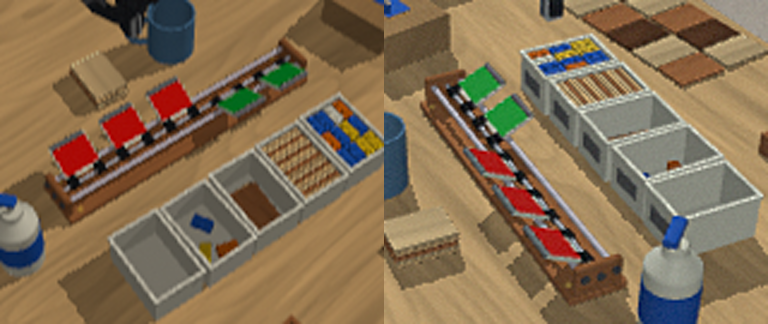

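The two tags at the full bins lie green face up, the other three lie red face up, the bins look unshifted, and the arm is clear.

```bash
python3 -c "
from cell import manip
print(manip.job_done())"
```

```text
the job is handed in; nothing more can be done
None
```

I pushed over the two wrong tags (few cards and few blocks), so only the two full bins show green and the other three show red; nothing else looked moved in the last pictures, and the job is handed in.

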